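# Unbolt the battery charging box

## Robot

A 7-joint arm with a two-finger parallel gripper is mounted at the origin on the work surface. World frame = base frame: x ahead of the robot, y to its left, z up, the work surface at z = 0. Lengths are in m, angles in rad, forces in N, time in s.
With the tool pointing down it reaches from about 0.4 to 0.85 m from the base axis. Payload 10.4 kg.
Tool frame: the origin (TCP) lies at the very end of the fingers, on their centre line; the grasp point (between the pads) lies 19 mm behind it; z points along the fingers, y is the direction in which the jaws open and shut (so a half turn about z gives the same grasp; the last joint's range is limited). The gripper opens to 87 mm and grips with 3 to 60 N. Pads are 19 mm wide; open, the fingers measure 117 mm over their backs; the gripper's body (75 mm by 190 mm) begins 51 mm behind the grasp point.
Start: joints at [1.08, 0.332, -0.065, 1.46, 0.022, 1.35, -0.088], TCP at [0.282, -0.558, 0.223] pointing down, gripper open.
Joint ranges: [-2.6, 2.6], [-0.5, 2.12], [-1.47, 1.34], [0.16, 2.42], [-1.27, 4.41], [0.06, 2.06], [-2.6, 2.6]. Speed limits (rad/s): [2.22, 2.22, 2.79, 2.79, 3.14, 3.14, 3.14].

## Interface

Orientations are given as a unit quaternion [x, y, z, w].
In Python, from bench import r, eyes, job gives the robot as it stands. The module is installed in compiled form; this text tells all that it offers.
- The arm moves only by the tool play_rows, never from a script. Its argument "motion" is a list of rows, each a list of 7 numbers: the shift along the tool's x, y, z as a fraction of full scale, then the turn, a rotation vector about the tool's x, y, z as a fraction of full scale, then the opening in per cent of the stroke, from 0 (shut) to 100 (fully open). A call has 1 to 5 rows; each row is the pose to reach, as a shift and turn from the pose commanded when the call began, along the tool's axes at that moment; what a row does not reach only later rows make up. Full scale, the value 1, is 0.2 m for a shift and 90 degrees for a turn. A row lasts 1/8 s, in which the tool goes at most 62.5 mm and 10.7 degrees, less where a joint would pass 70% of its speed; a pose out of reach is approached as far as the arm can. A call with a number of a shift or a turn outside -1 to 1 is refused whole. A call with a gripper value outside its range is refused whole. The fingers move at their own pace and stop on an object; "squeeze" is the grip in N (left out, the last holds). Time passes only in rows, so rows that repeat a pose let the fingers close. It gives the time, the measured TCP pose, the force and the opening at its end, in the units of the state.
- r.read_state(): the state, without advancing time (a new reading comes with each control period).
- eyes.camera(name): name is "scene" or "top" or "wrist"; returns a dict with "image" (480x640x3 uint8, red, green, blue), "mtx" (3x3 intrinsics, pixels), "R" (3x3) and "t" (3): a world point X has camera coordinates R X + t. Camera axes: x right, y down, z forward; pixel columns grow to the right and rows downward; lengths in m; the calibration is good to about 2 mm. A picture is of the moment at which its call begins. There is no depth.
- job.close_job(): hands the job in, once; it reports no verdict.
Trained networks look in a picture, given as the dict that the camera call returned (one of the last four; its "shot" number tells which), for a name from the list of things; names that differ only in an ending like _2 or _b are one class to them, and where a whole thing is asked for, a point or a joint stands for the part that bears it (a point fixed in the world has none). Each returns a list of dicts, best first, with "p" (0 to 1); they miss things now and then, are a little off and sometimes report something else, mostly with a low value. They report only what shows in the picture. A call takes as long as a camera call.
- eyes.regions_of(picture, label): "region" (480x640 bool, what is visible of it) and "xy" ([column, row] in pixels, amid what is visible of it).
- eyes.landmark_of(picture, label): "xy" ([column, row] in pixels: a listed point, or the origin of a listed thing).
The state is a dict: "time": time; "joint_positions": joint angles; "joint_vel": joint speeds; "joint_torque": joint torques, N m; "ee_pos": TCP position; "eef_rot": TCP orientation; "ft_force": force on the tool from outside, world axes, zero at the start; "torque": the same for the moment, N m; "width": finger opening in m.
Only numpy, scipy, OpenCV 4.12 (cv2) and the standard library are available. Lean on these libraries where they do the work, as an engineer would, in place of code of your own. Each camera call takes 0.05 s, during which the arm holds its last target. There are 200 camera calls.

## Task

Unlock the grey steel battery box: press the yellow spring catch on its lid down with one fingertip and keep it down while the other fingertip pushes the red bolt knob all the way back, away from the keeper on the box's edge, then let go so that the catch springs up and locks the bolt open. Do not force the bolt against the raised catch or let the catch up part-way, grasp nothing, and leave everything else on the lid and the bench where it is.

Things in the scene. Friction and masses are not known exactly. Their poses are not given: they have to be found in the camera images.
- box: Grey steel battery box, dark fixed lid, 240 (x) x 260 (y) x 90 mm high, screwed to the bench. Origin: centre of its underside, z up. The bolt lies along y on the lid at x = -28 mm, the catch beside it at x = +28 mm. The bolt is drawn along -y. Two steel guides, 20 mm high, 34 mm wide (x), 14 mm long, straddle the bolt bar at y = +92 and -80 mm.
- keeper (a point): Centre of the top of the steel keeper at the box's +y edge, (-28, 142, 112) mm in the box frame, which the bolt's end enters. The bolt bar is 14 mm wide, its top 14 mm above the lid; nothing between bar and catch plate stands higher.
- knob_top (a point): Centre of the top of the red bolt knob, an upright tab 24 mm wide (box x), 8 mm thick (box y), standing from the bar up to 40 mm above the lid; it moves with the bolt. Bolted it is at (-28, 30, 130) mm in the box frame, fully drawn at (-28, -10, 130). Push on its +y face. Axes as the box's.
- catch_top (a point): Centre of the top of the yellow catch, a flat plate 24 mm wide (box x), 94 mm long (box y), 4 mm thick, with thin black ribs. Raised, this point is 26 mm above the lid, at (28, 30, 116) mm in the box frame. The plate goes straight down 7 mm, may be pressed anywhere along its length, and does not move along y. Axes as the box's.
- bolt (a joint): Travel of the bolt, m: 0 bolted, 0.040 fully drawn (stop). About 2 N of friction; it stays where it is left. With the catch raised it has only 1.5 mm of play.
- catch (a joint): Depth of the catch, m: 0 raised, 0.007 fully down (stop). Its spring takes 4 N to start and 7 N fully down, and lifts it again when let go. The bolt is free when it is more than 0.0043 deep; it is toothed and the catch can rise fully only with the bolt within 3 mm of either end.
- pack: Bystander on the lid's +x side: blue battery brick 34 x 100 x 25 mm with a yellow plug; origin under its centre.
- wheel: Bystander on the lid's -x side: spare black tyre with white hub, 60 mm across, 24 mm high, lying flat; origin under its centre.
- car: Bystander on the bench: orange model car 200 mm long (its y), 150 mm wide, 65 mm high; origin under its centre.
- tumbler: Bystander on the bench: empty glass, 72 mm across, 100 mm high; origin under its centre.
- tin: Bystander on the bench: steel dish 72 mm across, 50 mm high; origin under its centre.
- meter: Bystander on the bench: yellow multimeter 75 x 150 x 41 mm lying flat; origin under its centre.
- screwdriver: Bystander on the bench: red-handled screwdriver lying along its x; origin under its middle.

How it is judged:
On the way, in this order (a step that is already met when the one before it is completed fails the run):
1. the catch is pressed down with the bolt still home (value of joint catch above 0.0043 m and value of joint bolt below 0.004 m), for 0.1 s.
2. the bolt is fully drawn with the catch still held down (value of joint bolt above 0.0365 m and value of joint catch above 0.0043 m), for 0.1 s.
At the end, for the whole second after the job is handed in: The bolt is drawn at least 36 of its 40 mm and at rest, and the catch has sprung up again to within 1.5 mm of its raised position (value of joint bolt above 0.036 m and value of joint catch below 0.0015 m and velocity of joint bolt below 0.005 m/s); the robot touches nothing.
It fails at once if the catch is up (less than 4.2 mm deep) while the bolt is part-way (5 to 33 mm): let up early, or the bolt forced (value of joint bolt between 0.005 and 0.033 m and value of joint catch below 0.0042 m).
It fails at once if a thing on the lid is moved, lifted or carried more than 15 mm (distance of any of pack, wheel from where it was at the start of the episode above 0.015 m).
It fails at once if a thing on the bench is moved, lifted or carried more than 20 mm (distance of any of car, tumbler, tin, meter, screwdriver from where it was at the start of the episode above 0.02 m).
It also fails if it takes over 35 s, if anything falls off the work surface, if the arm or the gripper's body presses on something with over 40 N, if the wrist force passes 120 N, or if a joint passes its speed limit or range.

## Working session

There is one attempt and no reset: what is moved stays moved. The work goes in short steps, Python scripts to look and compute and a tool call to move; the robot and the scene stay as the last step left them, time stands still between calls to the robot, and variables do not carry over. Pictures are saved under pics/ and viewed, about 8 in all and at most 12, crops included, and the job is handed in when it is done.

Besides the shell and the picture viewer there is one more tool, called after "Emit:" as name(argument=value, ...) on one line, values as JSON. play_rows: Moves the arm, as the interface text tells. Shift numbers are shares of 0.2 m and turn numbers shares of 90 degrees, none past 1 either way. Its arguments: {"type":"object","properties":{"motion":{"type":"array","items":{"type":"array","items":{"type":"number"}}},"squeeze":{"type":"number"}},"required":["motion"]}

```bash
mkdir -p pics; cat > h.py <<'E'
import numpy as np, cv2
from bench import r, eyes, job
from scipy.spatial.transform import Rotation as Ro
def ray(c,xy):
    p=cv2.undistortPoints(np.array([[xy]],float),c["mtx"],None)[0,0]
    d=c["R"].T@np.array([p[0],p[1],1.]); o=-c["R"].T@c["t"]; return o,d/np.linalg.norm(d)
def tri(rs):
    A=sum(np.eye(3)-np.outer(d,d) for o,d in rs); b=sum((np.eye(3)-np.outer(d,d))@o for o,d in rs)
    return np.linalg.solve(A,b)
def atz(c,xy,z):
    o,d=ray(c,xy); return o+d*(z-o[2])/d[2]
def proj(c,X):
    q=c["mtx"]@(c["R"]@np.asarray(X)+c["t"]); return q[:2]/q[2]
def save(c,n): cv2.imwrite("pics/"+n,c["image"][:,:,::-1])
E
python3 - <<'E'
from h import *
np.set_printoptions(precision=4,suppress=True)
cs={n:eyes.camera(n) for n in("scene","top")}
for n,c in cs.items(): save(c,n+"0.png")
for l in["keeper","knob_top","catch_top","box","pack","wheel"]:
    rs=[]
    for n,c in cs.items():
        for d in eyes.landmark_of(c,l)[:2]:
            print(l,n,d["p"],d["xy"])
        L=eyes.landmark_of(c,l)
        if L: rs.append(ray(c,L[0]["xy"]))
    if len(rs)==2: print(l,tri(rs))
s=r.read_state();print(s["time"],s["ee_pos"],s["eef_rot"],s["width"],s["ft_force"]);print(Ro.from_quat(s["eef_rot"]).as_matrix())
E
```

```text
keeper scene 0.94 [317.9, 241.8]
keeper top 0.87 [299.5, 220.8]
keeper [0.5557 0.0582 0.0993]
knob_top scene 0.54 [312.9, 203.6]
knob_top top 0.59 [333.9, 234.2]
knob_top [ 0.5181 -0.0311  0.1434]
catch_top top 0.8 [342.2, 218.5]
box scene 0.69 [301.0, 239.3]
pack scene 0.7 [260.8, 224.7]
pack scene 0.57 [309.3, 204.4]
pack top 0.64 [353.0, 191.9]
pack [ 0.6383 -0.0839  0.0872]
wheel scene 0.66 [331.5, 217.8]
wheel top 0.68 [343.7, 216.7]
wheel top 0.56 [323.8, 259.0]
wheel [ 0.5253 -0.0249  0.1137]
1.3 [ 0.2819 -0.5579  0.2225] [0.9728 0.2318 0.     0.    ] 0.08691887025512993 [-0.1209  0.3973  0.6155]
[[ 0.8926  0.4509  0.    ]
 [ 0.4509 -0.8926 -0.    ]
 [ 0.      0.     -1.    ]]
```

```bash
python3 - <<'E'
import cv2
t=cv2.imread("pics/top0.png"); s=cv2.imread("pics/scene0.png")
cv2.imwrite("pics/topc.png",cv2.resize(t[140:320,220:460],None,fx=3.33,fy=3.33,interpolation=cv2.INTER_CUBIC)[:600,:800])
E
```

```text
(no output)
```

View pics/topc.png

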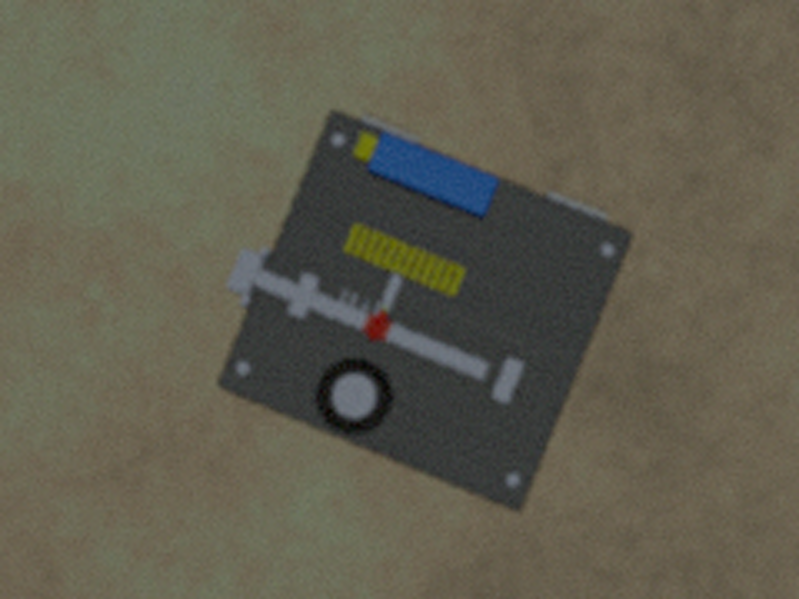

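View pics/scene0.png

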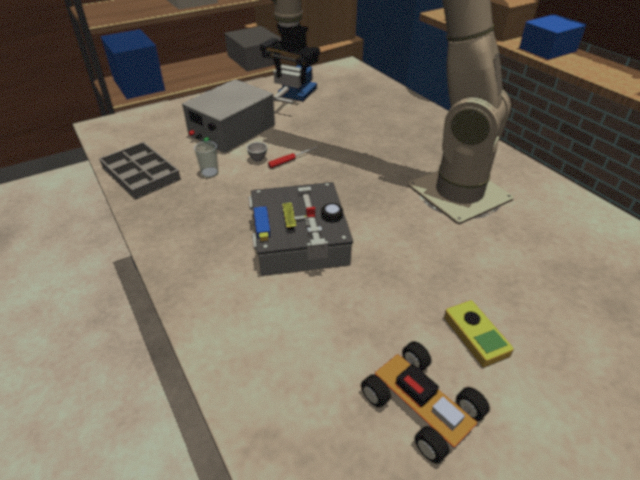

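The top crop shows the box turned about -22°, the red knob at about (333,238), the yellow catch at about (342,218), and the keeper at the left. The scene picture shows a clear path over the box. Next I'll fit the box pose.

```bash
cat > fit.py <<'E'
from h import *
from scipy.optimize import least_squares
np.set_printoptions(precision=4,suppress=True)
def W(p,b): 
    c,s=np.cos(p[2]),np.sin(p[2]); b=np.asarray(b)/1000
    return np.array([p[0]+c*b[0]-s*b[1],p[1]+s*b[0]+c*b[1],b[2]])
def fit(obs,p0):
    f=lambda p:np.concatenate([proj(c,W(p,b))-xy for c,b,xy in obs])
    q=least_squares(f,p0,loss="soft_l1"); return q.x,f(q.x).reshape(-1,2)
E
python3 - <<'E'
from fit import *
c=eyes.camera("top"); s=eyes.camera("scene")
k=lambda x,y:np.array([220+x/3.333,140+y/3.333])
ot=[(c,(120,130,90),k(332,112)),(c,(120,-130,90),k(632,235)),(c,(-120,-130,90),k(522,508)),(c,(-120,130,90),k(220,382)),(c,(28,30,116),k(405,260)),(c,(-28,30,130),k(377,326))]
os_=[(s,(-28,30,130),(310,208)),(s,(120,130,90),(256,251)),(s,(-120,130,90),(350,240)),(s,(120,-130,90),(251,190)),(s,(-120,-130,90),(339,184))]
for o in(ot,os_,ot+os_):
    p,e=fit(o,[.53,-.05,-.4]); print(p,np.degrees(p[2]));print(e.round(1).tolist())
for n in["knob_top","catch_top"]:print(n,W(p,{"knob_top":(-28,30,130),"catch_top":(28,30,116)}[n]))
# tool target: tool y along box x
st=r.read_state();R=Ro.from_quat(st["eef_rot"]).as_matrix()
print("wrist ray fx",c["mtx"][0,0]); t=W(p,(0,50,170)); print(t,R.T@(t-st["ee_pos"])/.2)
ty=R[:,1];print("turn",np.degrees(p[2]-np.arctan2(ty[1],ty[0])))
E
```

```text
[ 0.5312 -0.0723 -0.3768] -21.589019349593745
[[-0.1, -1.2], [1.2, -0.9], [-0.2, 1.7], [-1.3, 1.5], [0.0, -0.1], [0.3, -0.2]]
[ 0.5323 -0.0683 -0.409 ] -23.431215071432007
[[0.3, -0.1], [-1.1, 0.3], [2.3, 2.4], [0.5, -1.3], [-3.8, -1.9]]
[ 0.5314 -0.0715 -0.387 ] -22.175036294262593
[[0.2, -1.6], [1.1, -0.3], [-1.2, 1.9], [-1.8, 0.8], [-0.1, -0.2], [-0.1, -0.4], [0.1, -1.0], [-0.1, 0.0], [2.8, 0.7], [-0.6, -1.3], [-5.3, -3.0]]
knob_top [ 0.5168 -0.0331  0.13  ]
catch_top [ 0.5686 -0.0543  0.116 ]
wrist ray fx 624.3161019074228
[ 0.5503 -0.0252  0.17  ] [ 2.3987 -1.772   0.2628]
turn 41.02069010952717
```

Emit:
play_rows(motion=[[0.24,-0.18,-0.1,0,0,0,47],[0.48,-0.36,-0.25,0,0,0,47],[0.72,-0.54,-0.25,0,0,0,47],[0.96,-0.71,-0.25,0,0,0,47],[0.96,-0.71,-0.25,0,0,0,47]])

```text
time: 2.02
ee_pos: [0.3922, -0.34, 0.2733]
eef_rot: [0.972, 0.236, 0.001, 0.0]
ft_force: [-0.6, -0.2, 0.6]
width: 0.0458
```

Emit:
play_rows(motion=[[0.24,-0.18,0,0,0,0,47],[0.48,-0.36,0,0,0,0,47],[0.72,-0.54,0,0,0,0,47],[0.96,-0.71,0,0,0,0,47],[0.96,-0.71,0,0,0,0,47]])

```text
time: 2.65
ee_pos: [0.4981, -0.127, 0.2727]
eef_rot: [0.972, 0.235, 0.001, -0.001]
ft_force: [0.1, -0.3, 1.6]
width: 0.0411
```

Emit:
play_rows(motion=[[0.1,-0.1,0,0,0,-0.114,47],[0.2,-0.2,0,0,0,-0.228,47],[0.3,-0.3,0,0,0,-0.342,47],[0.4,-0.35,0,0,0,-0.456,47],[0.4,-0.35,0,0,0,-0.456,47]])

```text
time: 3.28
ee_pos: [0.5367, -0.0327, 0.2723]
eef_rot: [0.83, 0.558, -0.0, -0.0]
ft_force: [-0.7, -0.6, -0.3]
width: 0.0408
```

```bash
python3 - <<'E'
from fit import *
c=eyes.camera("wrist");save(c,"w1.png")
p=[.5314,-.0715,-.387]
st=r.read_state();R=Ro.from_quat(st["eef_rot"]).as_matrix();print(st["time"],st["ee_pos"],st["width"],st["ft_force"]);print(R)
for b in[(-28,142,112),(-28,30,130),(28,30,116),(120,130,90),(-120,130,90)]:print(b,proj(c,W(p,b)))
for l in["keeper","knob_top","catch_top"]:print(l,[(d["p"],d["xy"]) for d in eyes.landmark_of(c,l)])
E
```

```text
3.325 [ 0.5363 -0.0339  0.2723] 0.04103385382942044 [-0.0369 -0.5223 -0.2458]
[[ 0.3804  0.9248 -0.0005]
 [ 0.9248 -0.3804 -0.0002]
 [-0.0003 -0.0004 -1.    ]]
(-28, 142, 112) [292.5116  86.4664]
(-28, 30, 130) [293.3178 233.2748]
(28, 30, 116) [361.6108 229.0962]
(120, 130, 90) [472.5242 104.694 ]
(-120, 130, 90) [183.6368 104.729 ]
keeper [(0.68, [292.7, 84.9])]
knob_top [(0.89, [292.7, 232.2])]
catch_top [(0.79, [362.8, 227.6])]
```

View pics/w1.png

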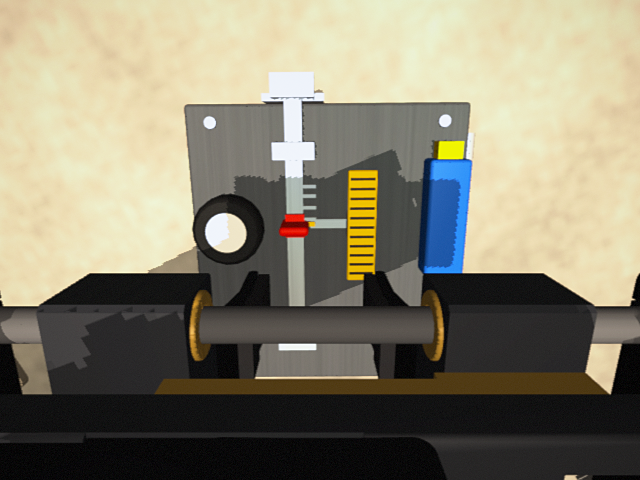

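The wrist view shows the knob at (293,226), catch centre (362,226) and keeper (292,85), all within about 1 px of the fit's projection. The lid is square to the tool. I'll descend to just above the catch, with one finger ahead of the knob.

Emit:
play_rows(motion=[[0.08,0.05,0.1,0,0,0,47],[0.08,0.05,0.35,0,0,0,47],[0.08,0.05,0.6,0,0,0,47],[0.08,0.05,0.735,0,0,0,47],[0.08,0.05,0.735,0,0,0,47]])

```text
time: 4.1
ee_pos: [0.5501, -0.0228, 0.1239]
eef_rot: [0.831, 0.557, -0.002, -0.001]
ft_force: [0.2, -0.4, 0.6]
width: 0.0409
```

```bash
python3 - <<'E'
from fit import *
c=eyes.camera("wrist");save(c,"w2.png")
p=[.5318,-.0706,-.387]
st=r.read_state();R=Ro.from_quat(st["eef_rot"]).as_matrix();print(st["time"],st["ee_pos"],st["width"],st["ft_force"])
for b in[(-28,30,130),(28,30,116)]:print(b,proj(c,W(p,b)))
for l in["knob_top","catch_top"]:print(l,[(d["p"],d["xy"]) for d in eyes.landmark_of(c,l)])
b=Ro.from_euler("z",-p[2]).apply(st["ee_pos"]-[p[0],p[1],0]);print("tcp in box",b*1000)
E
```

```text
4.15 [ 0.5514 -0.0225  0.1257] 0.041446382003170856 [-0.3429 -0.2097  1.2107]
(-28, 30, 130) [255.1828 346.0442]
(28, 30, 116) [376.965  330.5112]
knob_top [(0.87, [253.3, 347.9])]
catch_top []
tcp in box [ -0.0563  51.956  125.6919]
```

View pics/w2.png

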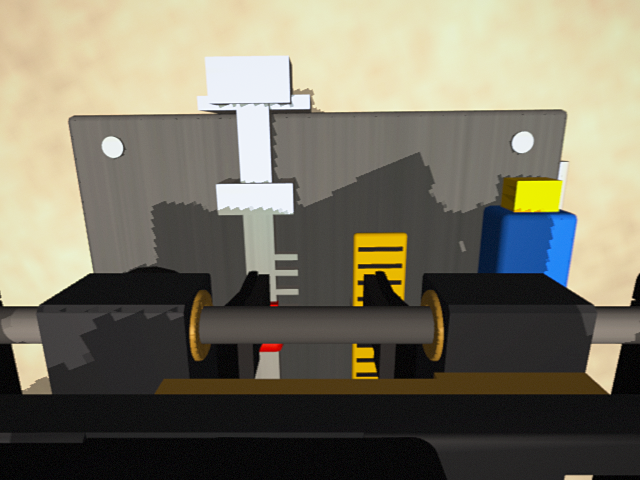

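The wrist view shows the left finger over the bar, ahead of the knob (red at 270,325). The right finger is over the catch plate (380,300). Now pressing.

Emit:
play_rows(motion=[[0,0,0.03,0,0,0,47],[0,0,0.05,0,0,0,47],[0,0,0.065,0,0,0,47],[0,0,0.075,0,0,0,47],[0,0,0.075,0,0,0,47]])

```text
time: 4.88
ee_pos: [0.5521, -0.0217, 0.111]
eef_rot: [0.83, 0.558, 0.0, 0.0]
ft_force: [-1.3, -0.0, 6.9]
width: 0.0409
```

Emit:
play_rows(motion=[[0,0,0.006,0,0,0,47],[0,0,0.012,0,0,0,47],[0,0,0.012,0,0,0,47],[0,0,0.012,0,0,0,47]])

```text
time: 5.38
ee_pos: [0.5522, -0.0216, 0.1092]
eef_rot: [0.83, 0.558, 0.0, 0.001]
ft_force: [-3.8, 0.4, 10.7]
width: 0.0405
```

Emit:
play_rows(motion=[[0,0,0.006,0,0,0,47],[0,0,0.006,0,0,0,47],[0,0,0.006,0,0,0,47]])

```text
time: 5.75
ee_pos: [0.5524, -0.0216, 0.109]
eef_rot: [0.83, 0.558, 0.001, 0.001]
ft_force: [-7.9, -0.4, 20.4]
width: 0.0405
```

```bash
python3 - <<'E'
from fit import *
p=[.5318,-.0706,-.387]
for i in range(3):
    eyes.camera("wrist");st=r.read_state();print(st["time"],st["ee_pos"],st["ft_force"],st["torque"])
print(Ro.from_euler("z",-p[2]).apply(st["ee_pos"]-[p[0],p[1],0])*1000)
E
```

```text
5.8 [ 0.5524 -0.0216  0.109 ] [-8.5599  0.1837 19.421 ] [-0.1955  1.2694 -0.0762]
5.85 [ 0.5524 -0.0216  0.109 ] [-7.7958 -0.0374 20.5694] [-0.2132  1.2601 -0.0961]
5.9 [ 0.5524 -0.0216  0.109 ] [-7.5343 -0.8989 19.5057] [-0.208   1.2446 -0.0516]
[  0.5533  53.1588 108.9733]
```

The stop is firmly felt (z = 0.109 as expected, 20 N). Now drawing the bolt.

Emit:
play_rows(motion=[[-0.04,0,0,0,0,0,47],[-0.08,0,0,0,0,0,47],[-0.12,0,0,0,0,0,47],[-0.16,0,0,0,0,0,47],[-0.2,0,0,0,0,0,47]])

```text
time: 6.52
ee_pos: [0.5394, -0.0556, 0.1092]
eef_rot: [0.829, 0.559, 0.003, 0.001]
ft_force: [2.1, 8.3, 11.1]
width: 0.041
```

```bash
python3 - <<'E'
from fit import *
p=[.5318,-.0706,-.387]
for i in range(2):
    c=eyes.camera("wrist");st=r.read_state();print(st["time"],st["ee_pos"],st["ft_force"],st["width"])
    B=Ro.from_euler("z",-p[2]);print(B.apply(st["ee_pos"]-[p[0],p[1],0])*1000,B.apply(st["ft_force"]))
E
```

```text
6.575 [ 0.539  -0.0568  0.1091] [ 1.8262  8.5286 13.8887] 0.04084793474090322
[  1.4548  15.4891 109.1369] [-1.5276  8.5871 13.8887]
6.625 [ 0.539  -0.0567  0.1091] [ 2.0094  5.1129 12.5477] 0.04121207818598695
[  1.3992  15.5881 109.1316] [-0.0689  5.4931 12.5477]
```

Emit:
play_rows(motion=[[-0.03,0,0.002,0,0,0,47],[-0.05,0,0.003,0,0,0,47],[-0.065,0,0.003,0,0,0,47],[-0.07,0,0.003,0,0,0,47],[-0.07,0,0.003,0,0,0,47]])

```text
time: 7.25
ee_pos: [0.535, -0.0671, 0.109]
eef_rot: [0.829, 0.56, 0.005, 0.0]
ft_force: [5.7, 13.2, 12.9]
width: 0.0408
```

```bash
python3 - <<'E'
from fit import *
p=[.5318,-.0706,-.387]
for i in range(2):
    c=eyes.camera("wrist");st=r.read_state();print(st["time"],st["ee_pos"],st["ft_force"],st["width"])
    B=Ro.from_euler("z",-p[2]);print(B.apply(st["ee_pos"]-[p[0],p[1],0])*1000,B.apply(st["ft_force"]))
E
```

```text
7.3 [ 0.535  -0.0671  0.109 ] [ 5.8349 12.8619 13.3911] 0.040953707310983634
[  1.6102   4.4584 109.0219] [ 0.5492 14.1129 13.3911]
7.35 [ 0.5349 -0.0671  0.109 ] [ 4.9028 13.1465 13.458 ] 0.04113240200927266
[  1.5763   4.4667 108.9902] [-0.4215 14.0246 13.458 ]
```

Emit:
play_rows(motion=[[-0.008,0,0.001,0,0,0,47],[-0.015,0,0.002,0,0,0,47],[-0.015,0,0.002,0,0,0,47],[-0.015,0,0.002,0,0,0,47]])

```text
time: 7.85
ee_pos: [0.5349, -0.0672, 0.109]
eef_rot: [0.828, 0.56, 0.006, -0.0]
ft_force: [9.1, 21.9, 12.7]
width: 0.0406
```

```bash
python3 - <<'E'
from fit import *
p=[.5318,-.0706,-.387]
c=eyes.camera("wrist");save(c,"w3.png");st=r.read_state();print(st["time"],st["ee_pos"],st["ft_force"],st["width"])
B=Ro.from_euler("z",-p[2]);print(B.apply(st["ee_pos"]-[p[0],p[1],0])*1000,B.apply(st["ft_force"]))
E
```

```text
7.9 [ 0.5349 -0.0672  0.109 ] [ 8.3079 21.281  11.91  ] 0.04059551150557581
[  1.6096   4.3165 109.0242] [-0.3382 22.8426 11.91  ]
```

Both stops are reached: the y force rose to 23 N with no further motion, and z is still at the catch's stop. I'll relieve the push and lift.

Emit:
play_rows(motion=[[0.015,0,0,0,0,0,47],[0.02,0,-0.03,0,0,0,47],[0.025,0,-0.08,0,0,0,47],[0.025,0,-0.25,0,0,0,47],[0.025,0,-0.45,0,0,0,47]])

```text
time: 8.52
ee_pos: [0.5314, -0.0695, 0.1961]
eef_rot: [0.83, 0.558, -0.001, -0.001]
ft_force: [0.6, -0.4, 0.5]
width: 0.0413
```

Emit:
play_rows(motion=[[-0.2,0,-0.2,0,0,0,47],[-0.4,0,-0.4,0,0,0,47],[-0.4,0,-0.4,0,0,0,47],[-0.4,0,-0.4,0,0,0,47]])

```text
time: 9.02
ee_pos: [0.5018, -0.1433, 0.2753]
eef_rot: [0.83, 0.558, -0.0, -0.0]
ft_force: [0.4, 0.6, 0.3]
width: 0.0411
```

```bash
python3 - <<'E'
from fit import *
c=eyes.camera("wrist");save(c,"w4.png")
p=[.5318,-.0706,-.387]
st=r.read_state();print(st["time"],st["ee_pos"],st["ft_force"])
for b in[(-28,-10,130),(28,30,116),(28,30,109),(-28,142,112)]:print(b,proj(c,W(p,b)))
for l in["knob_top","catch_top","keeper"]:print(l,[(d["p"],d["xy"]) for d in eyes.landmark_of(c,l)])
E
```

```text
9.075 [ 0.5017 -0.1427  0.2749] [0.1487 0.2138 0.0588]
(-28, -10, 130) [279.6631 134.2245]
(28, 30, 116) [353.387   79.9749]
(28, 30, 109) [352.5867  81.0972]
(-28, 142, 112) [276.7736 -89.6791]
knob_top [(0.83, [277.2, 132.1])]
catch_top [(0.73, [317.2, 124.8]), (0.56, [354.3, 77.3])]
keeper []
```

View pics/w4.png

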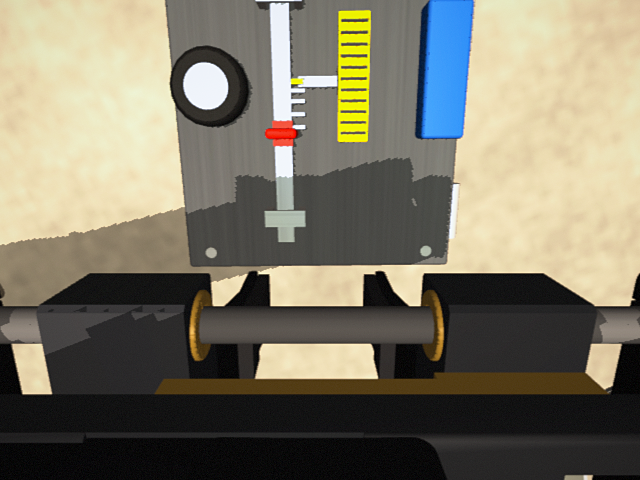

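The knob is at (277,132), against (280,134) predicted for fully drawn. The catch plate is bright and clear of the fingers, its landmark nearest the raised prediction, and the arm is clear of everything.

```bash
python3 -c "
from bench import job
print(job.close_job())"
```

```text
the job is handed in; nothing more can be done
None
```

I pressed the catch down and drew the bolt fully back. I then lifted clear so the catch could spring up, and handed the job in at about 9 s. No verdict was reported.

- **Catch pressed:** one fingertip pushed the catch to its stop. The tip stopped at z = 109 mm and the force rose from about 7 N to 20 N with no further descent. The bolt had not been touched at that point.
- **Bolt drawn:** with the catch held at that depth, the other fingertip pushed the knob about 40 mm to its stop. The push rose from 14 N to 23 N with no further motion, while the tip stayed at 109 mm.
- **After letting go:** the last wrist picture has the knob at (277,132), against (280,134) predicted for fully drawn. The force reads about 0, and the tyre and battery pack showed no visible movement.
- **Less certain:** that the catch sprang up fully. A 7 mm drop shifts it only about 1 px in that view, so the picture cannot confirm it. I infer it from the bolt being at its stop. The catch detection was also ambiguous: the top hit (317,125) was wrong, and the second (354,77) matched the predicted position.
- **Not re-checked:** I took no new picture of the bench objects. The arm's path stayed above them, and the forces read after each move were small everywhere except at the catch and knob.

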